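Ready the film dispenser for threading

ROBOT

A 6-joint arm with a two-finger parallel gripper is mounted at the origin on the work surface. World frame = base frame: x ahead of the robot, y to its left, z up, the work surface at z = 0. Lengths are in m, angles in rad, forces in N, time in s.
With the tool pointing down it reaches from about 0.275 to 0.725 m from the base axis. Payload 15.9 kg.
Tool frame: the origin (TCP) lies on the mounting face of the last link; the fingertips stand 173 mm ahead of it and the grasp point (between the pads) lies 155 mm ahead of it; z points along the fingers, y is the line along which they close (so a half turn about z gives the same grasp; the last joint's range is limited). The gripper opens to 85 mm and grips with 20 to 120 N. Pads are 22 mm wide; open, the fingers measure 114 mm over their backs; the gripper's body (76 mm by 85 mm) begins 54 mm behind the grasp point. The pads swing forward as they close: fully open they stand 13 mm farther back than shut.
Start: joints at [-1.196, 0.213, -0.034, 1.323, 0, 1.571], TCP at [0.183, -0.465, 0.405] pointing down, gripper open.
Joint ranges: [-2.98, 2.98], [-0.74, 1.72], [-1.14, 1.35], [-2.1, 2.04], [-1.57, 1.44], [-3.14, 3.14]. Speed limits (rad/s): [1.89, 1.89, 2.39, 2.57, 3.14, 3.14].

INTERFACE

Orientations are given as a rotation vector (axis times angle).
In Python, from rig import arm gives the robot as it stands.
- The arm moves only by the tool move_arm, never from a script. Its argument "deltas" is a list of rows, each a list of 2 entries, a list of its own where there are three numbers: the shift along the tool's x, y, z each as a share of 10 cm, from -1 to 1, then the turn about the tool's z as a share of 180 degrees, from -1 to 1. In form: [[[tx, ty, tz], turn], ...]. A call has 1 to 12 rows; each row is the pose to reach, as a shift and turn from the pose commanded when the call began, along the tool's axes at that moment, turning the shorter way round; what a row does not reach only later rows make up. A row lasts 1/12 s, in which the tool goes at most 41.7 mm and 7.16 degrees, less where a joint would pass 70% of its speed; a pose out of reach is approached as far as the arm can. A call with a number of a shift or a turn outside -1 to 1 is refused whole. A call with a gripper value outside its range is refused whole. "grip" is the closure, from 0 (fully open) to 1 (shut), set as the call begins (left out, the last holds). The fingers move at their own pace and stop on an object; the grip force is fixed at half the most. Time passes only in rows, so rows that repeat a pose let the fingers close. It gives the time, the measured TCP pose, the force, the opening and the grip force at its end, in the units of the state.
- arm.observe(): the state, without advancing time (a new reading comes with each control period).
- arm.snapshot(name): name is "side" or "top"; returns (picture, depth): 384x512x3 uint8, red, green, blue; 384x512 float32, m along the optical axis (not along the pixel's ray), 0 where there is no reading.
- arm.camera_params(name): a dict with "vertical_fov" (degrees; the focal length in pixels is half the picture's height over the tangent of half this angle, whatever the lens; pixels are square), "cx", "cy" (the principal point, pixels), "xyz" and "rotation" of the camera in the world. Camera axes: x right, y up, looking along -z (the intrinsics and any distortion apply to the point x, -y, -z); pixel columns grow to the right and rows downward; lengths in m; the calibration is good to about 2 mm. A picture is of the moment at which its call begins. camera_params takes no time and is no camera call.
- arm.close_job(): hands the job in; it is judged then, once.
Trained networks look in the newest picture that a camera, given by its name, has taken for a name from the list of things; names that differ only in an ending like _2 or _b are one class to them, and where a whole thing is asked for, a point or a joint stands for the part that bears it (a point fixed in the world has none). Each returns a list of dicts, best first, with "conf" (0 to 1); they miss things now and then, are a little off and sometimes report something else, mostly with a low value. They report only what shows in the picture. A call takes as long as a camera call. They do not tell look-alikes from the thing itself.
- arm.search_frame(camera, query): "pixel" ([column, row] in pixels, amid what is visible of it).
- arm.trace(camera, query): "region" (384x512 bool, what is visible of it) and "pixel" ([column, row] in pixels, amid what is visible of it).
The state is a dict: "t": time; "qpos": joint angles; "qd": joint speeds; "effort": joint torques, N m; "eef_pos": TCP position; "tcp_rot": TCP orientation; "ft_force": force on the tool from outside, world axes, zero at the start; "ft_torque": the same for the moment, N m; "grip_width": opening from 0.0 (shut) to 1.0 (fully open); "grip_force": force on a finger pad.
Only numpy, scipy, OpenCV 4.12 (cv2) and the standard library are available. Lean on these libraries where they do the work, as an engineer would, in place of code of your own. Each camera call takes 0.05 s, during which the arm holds its last target. There are 200 camera calls.

TASK

Ready the packing bench's film dispenser for threading: hook the roll carrier onto the horizontal feed rail at least 6 cm to one side of the rail's dark band, slide it along the rail until its hook sits on the band, and let go so that it hangs there freely and at rest. Then, with the gripper fingers, push the dispenser's sprung tensioner arm back past its click and keep it there: the program finishes while still holding the arm compressed. Leave the tub, the carton and the tape roll where they are.

Things in the scene. Friction and masses are not known exactly. Their poses are not given: they have to be found in the camera images.
- carrier: Loose roll carrier: rigid steel hanger, 0.24 to 0.39 kg, 180 mm high, balanced under its hook, standing upright on the bench. Origin: centre of its underside, z up. Base plate 80 (x) x 70 (y) x 6 mm; on it an upright white film roll, diameter 60, top at 46 mm; at x = -37 a shank 6 x 12 mm up to 103 mm, which carries the hook; on top a grip tab.
- carrier_tab (a point): Centre of the carrier's grip tab, 160 mm above its underside and straight over its origin, axes as the carrier's: an upright steel tab on top of the hook, 26 (x) x 12 (y) x 40 (z) mm, to be pinched across its 12 mm (along the carrier's y) from above.
- carrier_hook (a point): Where the rail's axis lies once the carrier hangs: 125.5 mm above its underside, 34.5 below the tab's centre. The hook is a gable, 12 mm wide (y), inner ridge 134 mm up, along y; far side slopes at 45 degrees to a free tip at x = +28, 104 mm up. A bar along y enters from the carrier's +x side between the roll's top (46 mm) and the tip (104 mm), then sits up under the ridge.
- rail: Fixed feed rail: horizontal round bar, 12 mm thick, along its y, axis 215 mm above the bench, 360 mm long between two uprights 22 x 16 mm, 224 high, at y = -185 and +185, on foot plates 90 x 50 x 9 mm. Origin: on the bench under the bar's middle; x points away from the robot. To hang the carrier, turn its x and y to point as the rail's and bring it from the rail's -x side.
- band: The mark: a dark rubber band, 24 mm wide, flush around the feed rail's bar; where along the bar it is varies (within 90 mm of the middle). Origin: its centre, on the bar's axis; axes as the rail's. The carrier's hook slides over it freely.
- dispenser: Fixed film dispenser: grey casing 240 (x) x 200 (y) x 40 mm with the tensioner arm on top. Origin: centre of its underside; x points roughly away from the robot. At its far side a pawl housing (to 62 mm above the bench) and a fixed idler (to 75 mm). A steel stop peg (to 64 mm) marks the end of the arm's travel; a black line on the casing lies under the arm at its click.
- pivot (a point): The tensioner arm's vertical pivot axis, on top of the casing, 30 mm beyond the casing's centre; axes as the dispenser's.
- roller (a point): Upright grey round roller at the end of the tensioner arm, diameter 24 mm (rim on top 28 mm, 3 mm thick), from 57 to 143 mm above the bench, to be pushed or pinched from above; it does not spin. The point lies on its axis, 110 mm above the bench, 120 mm from the pivot, and moves with the arm (18 mm wide, top 57 mm above the bench).
- tensioner (a joint): Sprung tensioner arm: 0 at rest, grows anticlockwise from above (roller moves to the dispenser's -y), stop 0.95. At q the roller is, in the dispenser's axes, at pivot + 120 mm x (-cos(q-0.45), -sin(q-0.45)). At the roller 3.5 N starts it, 9 N at the stop. The click is at 0.60: some 3 N more from 0.45 on, fully past at 0.75. The pawl does not keep it: let go, it springs home.
- pawl (a joint): Small sprung pawl slider at the far side of the dispenser, pushed outwards by the tensioner's tooth: 0 at rest, about 0.004 (m) on top of the tooth, 0 again once the tooth has clicked past.
- tub: Bystander: clear open plastic tub, 130 x 100 x 70 mm, on the bench; origin at the centre of its underside.
- carton: Bystander: flat white carton, 100 x 120 x 50 mm, on the bench; origin at the centre of its underside.
- tape_roll: Bystander: cardboard tape core, 90 mm across, 45 mm high, lying flat on the bench; origin at the centre of its underside.
Things that resemble listed ones, but are neither listed nor needed, are in the scene too. Leave any blue or orange look-alike of the carrier alone.

How it is judged:
By the outcome, as a careful person would: the job done as asked, in the order asked, and still so for the second after the job is handed in, while the arm keeps its last pose, push and grip.
It also fails if it takes over 58 s, if anything falls off the work surface, if the arm or the gripper's body presses on something with over 40 N, if the wrist force passes 120 N, or if a joint passes its speed limit or range.

## Working session

There is one attempt and no reset: what is moved stays moved. The work goes in short steps, Python scripts to look and compute and a tool call to move; the robot and the scene stay as the last step left them, time stands still between calls to the robot, and variables do not carry over. Pictures are saved under pics/ and viewed, at most 10 in all, crops included, and the job is handed in when it is done.

Besides the shell and the picture viewer there is one more tool, called as name(argument=value, ...) on one line, values as JSON. move_arm: Moves the arm, as the interface text tells. Its arguments: {"type":"object","properties":{"deltas":{"type":"array","items":{"type":"array"}},"grip":{"type":"number"}},"required":["deltas"]}

```bash
mkdir -p pics; ls
cat > h.py <<'E'
import numpy as np, cv2
from rig import arm
from scipy.spatial.transform import Rotation as R
def cam(n):
    p=arm.camera_params(n); 
    rot=np.array(p["rotation"],float)
    M=rot if rot.shape==(3,3) else R.from_rotvec(rot).as_matrix()
    return p,M,192/np.tan(np.radians(p["vertical_fov"])/2)
def ray(n,uv):
    p,M,f=cam(n)
    d=np.stack([(uv[...,0]-p["cx"])/f,-(uv[...,1]-p["cy"])/f,-np.ones(uv.shape[:-1])],-1)
    return np.array(p["xyz"]),d@M.T
def cloud(n,dep):
    v,u=np.mgrid[:384,:512]
    o,d=ray(n,np.stack([u,v],-1).astype(float))
    P=o+d*dep[...,None]; P[dep<=0]=np.nan
    return P
def save(n,img): cv2.imwrite("pics/"+n,img[...,::-1])
E
python3 - <<'E'
from h import *
both=[]
for n in("top","side"):
    im,d=arm.snapshot(n); both.append(im); np.savez(f"{n}0.npz",im=im,d=d)
    print(n,arm.camera_params(n))
    P=cloud(n,d)
    for q in["carrier","carrier_tab","rail","band","dispenser","roller","tub","carton","tape_roll"]:
        for r in arm.search_frame(n,q):
            u,v=np.round(r["pixel"]).astype(int); print(q,round(r["conf"],2),u,v,P[min(v,383),min(u,511)].round(3))
    save(n+"0.png",cv2.resize(im,(800,600)))
print(arm.observe())
E
```

```text
pics
top {'vertical_fov': 57.42211995220392, 'cx': 247.6703563538323, 'cy': 193.34994252004182, 'xyz': array([0.45264784, 0.026953  , 1.2038872 ]), 'rotation': array([ 0.08079609, -0.07895215, -1.57360115])}
carrier 0.96 203 237 [0.43  0.163 0.142]
carrier 0.81 209 274 [0.308 0.155 0.044]
carrier_tab 0.67 206 233 [0.44  0.166 0.045]
carrier_tab 0.58 205 279 [0.293 0.167 0.053]
carrier_tab 0.58 246 261 [0.349 0.034 0.045]
rail 0.69 200 187 [ 0.598  0.193 -0.002]
dispenser 0.95 356 201 [ 0.544 -0.332  0.042]
roller 0.93 353 205 [ 0.531 -0.321  0.043]
tub 0.79 128 233 [ 0.441  0.438 -0.002]
tub 0.48 203 234 [0.437 0.175 0.046]
tub 0.17 352 207 [ 0.524 -0.318  0.041]
carton 0.97 249 135 [0.768 0.023 0.048]
carton 0.41 353 200 [ 0.546 -0.317  0.058]
tape_roll 0.58 185 148 [0.736 0.247 0.   ]
side {'vertical_fov': 47.65324935836812, 'cx': 249.2849387034042, 'cy': 191.1192446929961, 'xyz': array([0.49735819, 0.83882121, 0.89788865]), 'rotation': array([ 0.03567497, -1.23085726, -2.85021004])}
carrier 0.89 318 225 [0.355 0.059 0.047]
carrier 0.69 286 260 [0.441 0.176 0.044]
carrier 0.62 342 
[... 584 characters left out ...]
.185 0.008]
{'t': 1.0, 'qpos': array([-1.19596698e+00,  2.12925428e-01, -3.43836426e-02,  1.32346618e+00,
        7.06478026e-06,  1.57077920e+00]), 'qd': array([ 1.64640104e-04,  7.21495742e-04, -5.96898606e-04, -3.28368577e-05,
        2.75699404e-05,  5.89565165e-04]), 'effort': array([-1.82293188e-03, -6.85974097e+01,  4.87333167e+01,  1.06116826e-03,
       -4.32440693e-04, -4.07109201e-05]), 'eef_pos': array([ 0.18305957, -0.46528918,  0.40469962]), 'tcp_rot': array([3.08655683e+00, 5.85362685e-01, 1.70721592e-05]), 'ft_force': array([-0.89779449, -0.11048956,  1.05574506]), 'ft_torque': array([-0.03650445, -0.00615454, -0.01121293]), 'grip_force': 0.0, 'grip_width': 1.001192379844883}
```

View pics/top0.png

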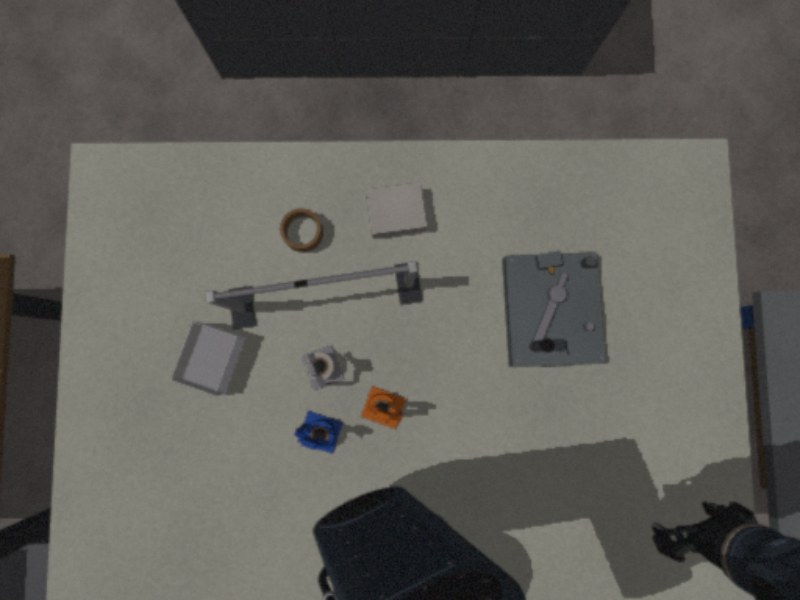

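View pics/side0.png

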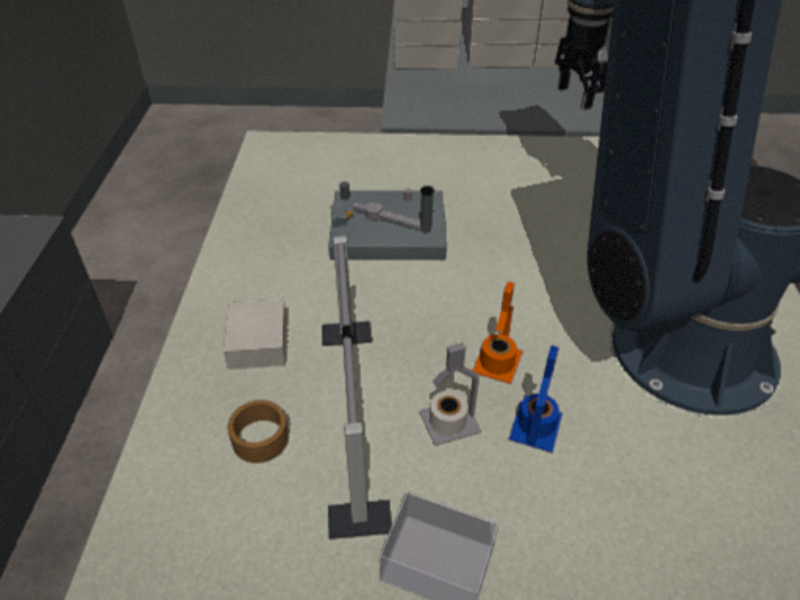

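Top view (800×600): silver carrier at (322,367), rail from (212,297) to (412,268) with its band at (300,284), dispenser at (555,310) with the roller at (543,345). The orange and blue look-alikes are at (383,407) and (320,432). The side view agrees.

Run:
```python
from h import *
for n in("top","side"):
    z=np.load(n+"0.npz");im,d=z["im"].astype(int),z["d"];P=cloud(n,d)
    X,Y,Z=P[...,0],P[...,1],P[...,2]
    print(n,"table z",np.nanmedian(Z[(abs(X-.6)<.05)&(abs(Y+.1)<.05)]))
    # rail
    m=(Z>.195)&(Z<.25)&(X>.5)&(X<.72)&(Y>-.1)&(Y<.45)
    A=P[m];print("rail n",len(A)); 
    c=np.polyfit(A[:,1],A[:,0],1);print("x=%.4f*y+%.4f"%tuple(c),"y range",A[:,1].min(),A[:,1].max(),"zmed",np.median(A[:,2]))
    dark=m&(im.sum(-1)<150)&(abs(X-np.polyval(c,Y))<.012); 
    print("dark",dark.sum(),P[dark].mean(0) if dark.any() else 0, np.argwhere(dark)[:40:5].tolist())
    # upright tops
    for s in(A[:,1].min(),A[:,1].max()):
        B=A[abs(A[:,1]-s)<.025]; B=B[B[:,2]>.215]; print(" end",B.mean(0),len(B))
    # carrier
    reg=(abs(X-.43)<.09)&(abs(Y-.17)<.09)&(im.max(-1)-im.min(-1)<60)
    for lo,hi in((.003,.012),(.035,.055),(.06,.1),(.1,.14),(.14,.19)):
        B=P[reg&(Z>lo)&(Z<hi)]
        if len(B):print(" car",lo,len(B),B.mean(0).round(4),B.min(0).round(3),B.max(0).round(3))
    reg=(abs(X-.52)<.15)&(abs(Y+.31)<.15)
    for lo,hi in((.03,.045),(.05,.06),(.125,.16)):
        B=P[reg&(Z>lo)&(Z<hi)]
        if len(B):print(" disp",lo,len(B),B.mean(0).round(4),np.median(B,0).round(4),B.min(0).round(3),B.max(0).round(3))
        if len(B)>100: print(cv2.minAreaRect(B[:,:2].astype(np.float32)))
im=np.load("top0.npz")["im"]
a=cv2.resize(im[205:265,170:250],(800,600),interpolation=cv2.INTER_CUBIC)
b=cv2.resize(im[155:240,310:400],(640,600),interpolation=cv2.INTER_CUBIC)
save("crop.png",cv2.resize(np.hstack([a,b]),(800,333)))
```

```text
top table z -7.213101308367609e-05
rail n 636
x=-0.1438*y+0.6148 y range -0.0245041127191168 0.35804231138435183 zmed 0.21973867028817934
dark 24 [0.58856464 0.18547552 0.22034596] [[179, 194], [180, 193], [181, 191], [182, 189], [182, 194]]
 end [ 0.61695959 -0.0144765   0.22188463] 57
 end [0.56518301 0.34558998 0.22210107] 60
 car 0.003 386 [0.4326 0.1652 0.0051] [0.34  0.082 0.003] [0.519 0.259 0.012]
 car 0.035 171 [0.4392 0.1651 0.0459] [0.401 0.143 0.036] [0.467 0.202 0.051]
 car 0.06 3 [0.402  0.1524 0.0815] [0.4   0.152 0.071] [0.404 0.153 0.094]
 car 0.1 66 [0.4275 0.1676 0.1185] [0.395 0.152 0.102] [0.463 0.186 0.133]
 car 0.14 52 [0.4334 0.1691 0.173 ] [0.421 0.161 0.142] [0.445 0.178 0.184]
 disp 0.03 3512 [ 0.5487 -0.3275  0.04  ] [ 0.5478 -0.3327  0.0401] [ 0.435 -0.432  0.03 ] [ 0.67  -0.225  0.045]
((0.5536881685256958, -0.3283252418041229), (0.2373703271150589, 0.20196299254894257), 1.582230806350708)
 disp 0.05 237 [ 0.5618 -0.3119  0.0566] [ 0.5496 -0.3079  0.0569] [ 0.468 -0.391  0.05 ] [ 0.669 -0.269  0.06 ]
((0.5635406374931335, -0.3354639410972595), (0.1136612
[... 773 characters left out ...]
.1 148 [0.4346 0.1755 0.1198] [0.396 0.153 0.1  ] [0.466 0.191 0.139]
 car 0.14 174 [0.4352 0.1774 0.1639] [0.422 0.166 0.14 ] [0.448 0.185 0.181]
 disp 0.03 1960 [ 0.5502 -0.3094  0.0377] [ 0.5519 -0.2926  0.0377] [ 0.435 -0.432  0.03 ] [ 0.67  -0.22   0.045]
((0.5544409155845642, -0.32572194933891296), (0.23579587042331696, 0.2066137194633484), 1.413192868232727)
 disp 0.05 279 [ 0.574  -0.3121  0.0549] [ 0.5663 -0.3072  0.0549] [ 0.465 -0.392  0.05 ] [ 0.669 -0.264  0.06 ]
((0.5646123290061951, -0.3349204957485199), (0.12429524958133698, 0.20813807845115662), 84.75579071044922)
 disp 0.125 69 [ 0.4773 -0.2739  0.1374] [ 0.4775 -0.2715  0.1396] [ 0.465 -0.292  0.126] [ 0.49  -0.259  0.143]
```

View pics/crop.png

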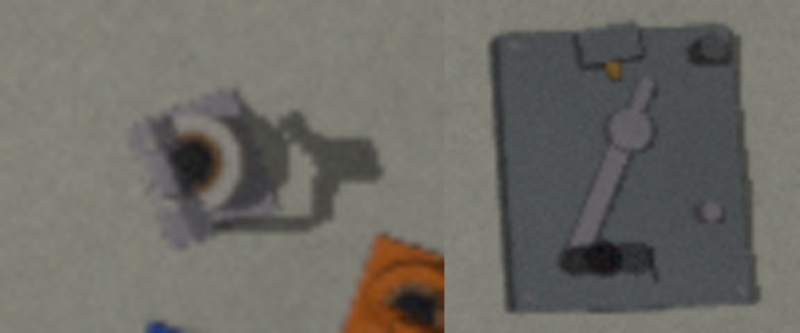

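The crop confirms the geometry: the hanger is yawed about 20° and the tensioner is at rest, with the stop peg on its −y side. Next I'll fit the yaws and plan the first move.

```bash
cat >> h.py <<'E'
def go(grasp,yaw=None):
    """deltas from the present pose to put the grasp point at world 'grasp' with tool x at 'yaw'"""
    s=arm.observe(); M=R.from_rotvec(s["tcp_rot"]).as_matrix()
    g=s["eef_pos"]+.155*M[:,2]; y0=np.arctan2(M[1,0],M[0,0])
    dl=M.T@(np.array(grasp)-g)/.1
    t=0 if yaw is None else -(((yaw-y0+np.pi)%(2*np.pi))-np.pi)/np.pi
    print("t",round(s["t"],2),"grasp",g.round(4),"yaw",round(y0,4),"shift",dl.round(3),"turn",round(t,4),"F",s["ft_force"].round(2),"w",round(s["grip_width"],3))
E
python3 - <<'E'
from h import *
for n in("top","side"):
    z=np.load(n+"0.npz");im,d=z["im"].astype(int),z["d"];P=cloud(n,d);X,Y,Z=P[...,0],P[...,1],P[...,2]
    gray=(im.max(-1)-im.min(-1)<60)
    B=P[(abs(X-.43)<.06)&(abs(Y-.17)<.05)&gray&(Z>.095)&(Z<.2)]
    c=B[:,:2].mean(0);w,V=np.linalg.eigh(np.cov((B[:,:2]-c).T));v=V[:,1]*np.sign(V[0,1]);print(n,"hook yaw",np.arctan2(v[1],v[0]),c, "ext",((B[:,:2]-c)@v).min(),((B[:,:2]-c)@v).max())
    T=B[B[:,2]>.172];print("tab top",T.mean(0),len(T),cv2.minAreaRect(T[:,:2].astype(np.float32)))
    B=P[(abs(X-.43)<.075)&(abs(Y-.17)<.075)&gray&(Z>.0035)&(Z<.009)&(im.sum(-1)>330)]
    print("base",cv2.minAreaRect(B[:,:2].astype(np.float32)))
    B=P[(abs(X-.43)<.06)&(abs(Y-.17)<.06)&(Z>.04)&(Z<.05)];print("roll",cv2.minEnclosingCircle(B[:,:2].astype(np.float32)))
go([.434,.171,.26])
E
```

```text
top hook yaw 0.3561450917446702 [0.43009672 0.16825325] ext -0.03550863321573058 0.03569259341902272
tab top [0.43319314 0.17039346 0.17946508] 38 ((0.43362775444984436, 0.1705031543970108), (0.024852173402905464, 0.011636204086244106), 18.07012176513672)
base ((0.43044254183769226, 0.16968925297260284), (0.14909040927886963, 0.14837710559368134), 89.81754302978516)
roll ((0.4318966865539551, 0.16919714212417603), 0.035047497600317)
side hook yaw 0.34734915250755355 [0.43451102 0.1763684 ] ext -0.04100402268102161 0.03086790025888854
tab top [0.43577844 0.17524733 0.17723138] 62 ((0.43556898832321167, 0.17359551787376404), (0.026141807436943054, 0.013552472926676273), 22.609886169433594)
base ((0.4367363452911377, 0.1701822280883789), (0.07750235497951508, 0.08017009496688843), 20.945199966430664)
roll ((0.4322079122066498, 0.1735415756702423), 0.036668483167886734)
t 1.0 grasp [ 0.1831 -0.4653  0.2497] yaw 0.3748 shift [ 4.665 -5.002 -0.103] turn 0 F [-0.9  -0.11  1.06] w 1.001
```

move_arm(deltas=[[[0.3,-0.3,-0.1],0],[[0.6,-0.65,-0.1],0],[[0.93,-1.0,-0.1],0],[[0.93,-1.0,-0.1],0]], grip=0.3)

```text
t: 1.33
eef_pos: [0.2336, -0.3346, 0.415]
tcp_rot: [-3.086, -0.587, -0.001]
ft_force: [-0.6, 0.9, 0.5]
grip_width: 0.702
grip_force: 0.0
```

move_arm(deltas=[[[0.3,-0.3,0],0],[[0.6,-0.65,0],0],[[0.93,-1.0,0],0],[[0.93,-1.0,0],0]])

```text
t: 1.67
eef_pos: [0.2835, -0.2073, 0.4149]
tcp_rot: [-3.085, -0.589, -0.002]
ft_force: [-0.3, -0.9, 0.0]
grip_width: 0.7
grip_force: 0.0
```

move_arm(deltas=[[[0.3,-0.3,0],0],[[0.6,-0.65,0],0],[[0.93,-1.0,0],0],[[0.93,-1.0,0],0]])

```text
t: 2.0
eef_pos: [0.3333, -0.0813, 0.4149]
tcp_rot: [-3.086, -0.587, -0.001]
ft_force: [0.5, -1.3, 0.3]
grip_width: 0.702
grip_force: 0.0
```

move_arm(deltas=[[[0.3,-0.3,0],0],[[0.6,-0.65,0],0],[[0.93,-1.0,0],0],[[0.93,-1.0,0],0]])

```text
t: 2.33
eef_pos: [0.3837, 0.0469, 0.4147]
tcp_rot: [-3.085, -0.589, -0.001]
ft_force: [0.1, -1.2, -0.2]
grip_width: 0.702
grip_force: 0.0
```

move_arm(deltas=[[[0.3,-0.3,0],0.006],[[0.6,-0.65,0],0.006],[[0.93,-1.0,0],0.006],[[0.93,-1.0,0],0.006],[[0.93,-1.0,0],0.006]])

```text
t: 2.75
eef_pos: [0.4355, 0.1671, 0.4141]
tcp_rot: [-3.085, -0.571, 0.002]
ft_force: [0.9, -0.3, 0.4]
grip_width: 0.697
grip_force: 0.0
```

Run:
```python
from h import *
im,d=arm.snapshot("side"); go([.434,.1715,.163],.355)
save("s1.png",cv2.resize(im[150:330,200:420],(800,600)))
```

```text
t 2.8 grasp [0.4345 0.1662 0.2593] yaw 0.3636 shift [ 0.015 -0.048  0.963] turn 0.0027 F [-0.76 -0.47 -0.26] w 0.699
```

View pics/s1.png

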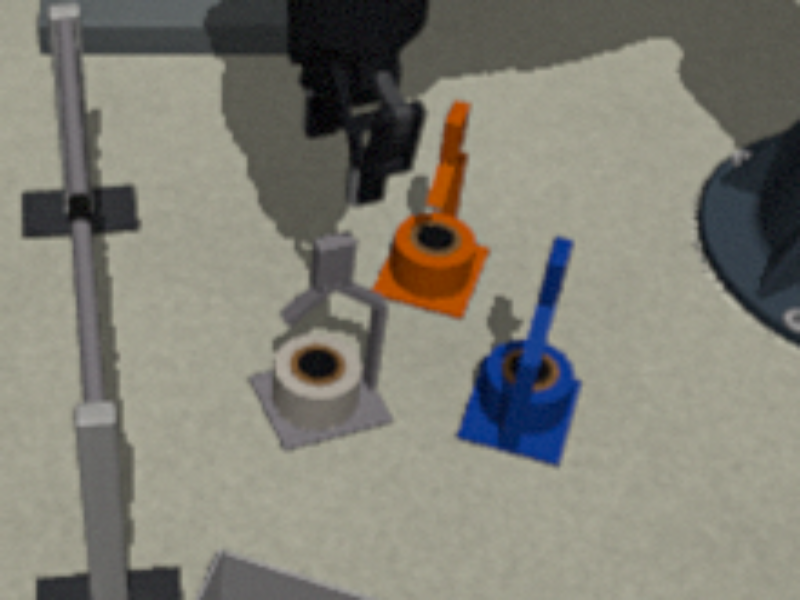

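The gripper is above and behind the tab at (335,260), and the tab lies clear below it. I'll descend and pinch.

move_arm(deltas=[[[0.02,-0.05,0.2],0.002],[[0.02,-0.05,0.5],0.002],[[0.02,-0.05,0.8],0.002],[[0.02,-0.05,0.96],0.002],[[0.02,-0.05,0.96],0.002],[[0.02,-0.05,0.96],0.002]])

```text
t: 3.3
eef_pos: [0.436, 0.1649, 0.319]
tcp_rot: [-3.084, -0.561, 0.004]
ft_force: [0.2, 0.2, 0.8]
grip_width: 0.695
grip_force: 0.0
```

move_arm(deltas=[[[0,0,0],0],[[0,0,0],0],[[0,0,0],0],[[0,0,0],0],[[0,0,0],0],[[0,0,0],0],[[0,0,0],0],[[0,0,0],0]], grip=1)

```text
t: 3.97
eef_pos: [0.4367, 0.1663, 0.3194]
tcp_rot: [-3.082, -0.564, 0.0]
ft_force: [0.2, 2.2, 6.5]
grip_width: 0.134
grip_force: 60.2
```

Run:
```python
from h import *
go([.434,.1715,.163],.141)
```

```text
t 3.97 grasp [0.4364 0.1675 0.1644] yaw 0.3622 shift [-0.008 -0.045  0.014] turn 0.0704 F [0.21 2.17 6.45] w 0.134
```

move_arm(deltas=[[[0,0,-0.15],0],[[0,0,-0.4],0],[[0,0,-0.7],0],[[0,0,-1],0],[[0,0,-1],0]])

```text
t: 4.38
eef_pos: [0.4374, 0.1655, 0.4237]
tcp_rot: [-3.082, -0.564, -0.008]
ft_force: [1.6, 0.7, -0.9]
grip_width: 0.131
grip_force: 59.0
```

move_arm(deltas=[[[0,0,-0.2],0.02],[[0,0,-0.4],0.045],[[0,0,-0.4],0.07],[[0,0,-0.4],0.07],[[0,0,-0.4],0.07],[[0,0,-0.4],0.07],[[0,0,-0.4],0.07]])

```text
t: 4.97
eef_pos: [0.4511, 0.0923, 0.4579]
tcp_rot: [-3.09, -0.296, 0.011]
ft_force: [0.1, -0.4, -2.6]
grip_width: 0.133
grip_force: 59.4
```

Run:
```python
from h import *
go([.5015,.0928,.304],.141)
```

```text
t 4.97 grasp [0.4494 0.098  0.3031] yaw 0.1909 shift [ 0.502  0.149 -0.017] turn 0.0159 F [ 0.06 -0.36 -2.59] w 0.133
```

move_arm(deltas=[[[0,0,0],0],[[0,0,0],0],[[0,0,0],0],[[0,0,0],0]])

```text
t: 5.3
eef_pos: [0.4512, 0.0922, 0.4585]
tcp_rot: [-3.089, -0.295, 0.01]
ft_force: [-1.1, -0.5, -2.3]
grip_width: 0.133
grip_force: 59.4
```

Run:
```python
from h import *
go([.5015,.0928,.304],.141); s=arm.observe();print(s["qpos"],s["qd"],s["tcp_rot"])
```

```text
t 5.3 grasp [0.4497 0.0981 0.3036] yaw 0.1908 shift [ 0.499  0.149 -0.011] turn 0.0158 F [-1.1  -0.46 -2.32] w 0.133
[ 1.89754646e-01  1.29865554e-01 -7.02112253e-06  1.44348233e+00
  3.86091556e-02  3.14058243e+00] [-3.40385245e-03  8.89315217e-05  1.09882153e-03 -1.35540314e-04
 -8.56592230e-04  3.96960432e-03] [-3.08928262 -0.29548316  0.00959856]
```

Joint 6 has hit its limit of 3.14, so I'll unwind the wrist almost a full turn the other way, raised clear of everything.

move_arm(deltas=[[[0,0,-0.3],-0.03],[[0,0,-0.4],-0.07],[[0,0,-0.4],-0.11],[[0,0,-0.4],-0.15],[[0,0,-0.4],-0.19],[[0,0,-0.4],-0.23],[[0,0,-0.4],-0.27],[[0,0,-0.4],-0.31],[[0,0,-0.4],-0.35],[[0,0,-0.4],-0.39],[[0,0,-0.4],-0.43],[[0,0,-0.4],-0.45]])

```text
t: 6.3
eef_pos: [0.4516, 0.0905, 0.4985]
tcp_rot: [-2.153, -2.242, -0.032]
ft_force: [0.3, -0.3, -2.6]
grip_width: 0.13
grip_force: 59.5
```

Run:
```python
from h import *
go([.5015,.0928,.304],.141); s=arm.observe();print(s["qpos"].round(3),s["qd"].round(2),s["tcp_rot"])
```

```text
t 6.3 grasp [0.4501 0.0963 0.3436] yaw 1.6111 shift [-0.071  0.515  0.389] turn 0.4679 F [ 0.27 -0.34 -2.63] w 0.13
[0.186 0.138 0.11  1.546 0.039 1.716] [ 0.   -0.   -0.    0.    0.   -0.74] [-2.1531973  -2.24203626 -0.03154069]
```

move_arm(deltas=[[[0,0,0],-0.04],[[0,0,0],-0.08],[[0,0,0],-0.12],[[0,0,0],-0.16],[[0,0,0],-0.2],[[0,0,0],-0.24],[[0,0,0],-0.28],[[0,0,0],-0.32],[[0,0,0],-0.36],[[0,0,0],-0.4],[[0,0,0],-0.44],[[0,0,0],-0.46]])

```text
t: 7.3
eef_pos: [0.4516, 0.0906, 0.4985]
tcp_rot: [-0.133, -3.127, -0.058]
ft_force: [0.7, 0.5, -2.4]
grip_width: 0.13
grip_force: 59.5
```

move_arm(deltas=[[[0,0,0],-0.04],[[0,0,0],-0.08],[[0,0,0],-0.12],[[0,0,0],-0.16],[[0,0,0],-0.2],[[0,0,0],-0.24],[[0,0,0],-0.28],[[0,0,0],-0.32],[[0,0,0],-0.36],[[0,0,0],-0.4],[[0,0,0],-0.44],[[0,0,0],-0.46]])

```text
t: 8.3
eef_pos: [0.4516, 0.0905, 0.4985]
tcp_rot: [-1.965, 2.43, 0.055]
ft_force: [-1.3, 0.7, -2.7]
grip_width: 0.13
grip_force: 59.5
```

move_arm(deltas=[[[0,0,0],-0.04],[[0,0,0],-0.08],[[0,0,0],-0.12],[[0,0,0],-0.16],[[0,0,0],-0.2],[[0,0,0],-0.24],[[0,0,0],-0.28],[[0,0,0],-0.32],[[0,0,0],-0.36],[[0,0,0],-0.4],[[0,0,0],-0.44],[[0,0,0],-0.46]])

```text
t: 9.3
eef_pos: [0.4516, 0.0906, 0.4985]
tcp_rot: [-3.062, 0.52, 0.025]
ft_force: [0.7, -0.5, -2.7]
grip_width: 0.134
grip_force: 59.5
```

Run:
```python
from h import *
go([.5015,.0928,.304],.141); s=arm.observe();print(s["qpos"].round(3),s["qd"].round(2),s["tcp_rot"])
```

```text
t 9.3 grasp [0.4501 0.0964 0.3436] yaw -0.3363 shift [ 0.505 -0.124  0.389] turn -0.1519 F [ 0.67 -0.52 -2.73] w 0.134
[ 0.186  0.138  0.11   1.546  0.039 -2.619] [-0.   -0.    0.   -0.   -0.   -0.75] [-3.06229641  0.52040052  0.0246389 ]
```

move_arm(deltas=[[[0.1,0,0.1],-0.04],[[0.3,-0.1,0.2],-0.08],[[0.5,-0.12,0.38],-0.12],[[0.5,-0.12,0.38],-0.148],[[0.5,-0.12,0.38],-0.148],[[0.5,-0.12,0.38],-0.148],[[0.5,-0.12,0.38],-0.148]])

```text
t: 9.88
eef_pos: [0.5021, 0.0864, 0.4604]
tcp_rot: [-3.098, -0.183, 0.01]
ft_force: [-0.1, -0.3, -2.2]
grip_width: 0.13
grip_force: 59.5
```

Run:
```python
from h import *
im,d=arm.snapshot("side"); np.savez("s2.npz",im=im,d=d)
go([.6005,.1068,.304],.141); s=arm.observe();print(s["qpos"].round(3))
save("s2.png",cv2.resize(im[110:290,180:400],(800,600)))
```

```text
t 9.93 grasp [0.5008 0.0922 0.3056] yaw 0.1183 shift [ 1.008 -0.027  0.013] turn -0.0072 F [ 0.03  0.78 -2.6 ] w 0.133
[ 0.16   0.233  0.132  1.472  0.039 -3.1  ]
```

View pics/s2.png

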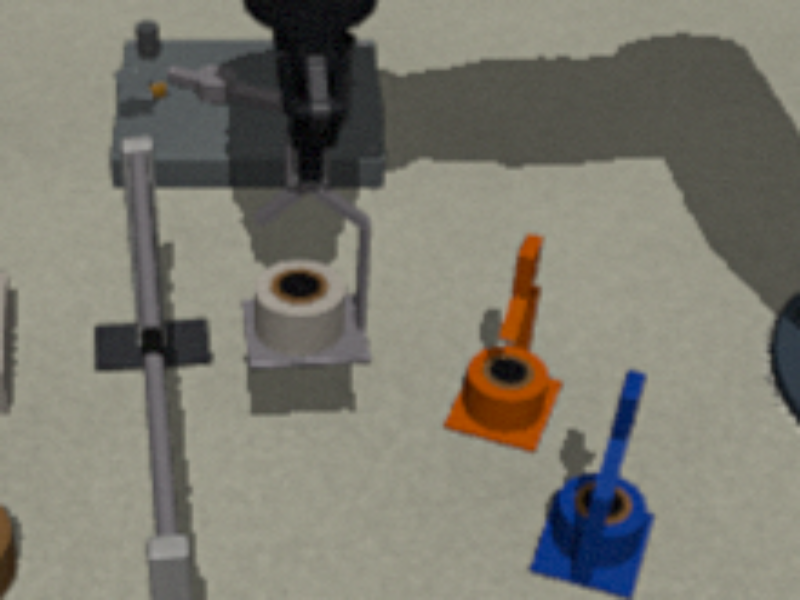

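The carrier is upright at (305,290), short of the rail and 8 cm to the near (−y) side of the band at (152,340). Moving in under the bar.

move_arm(deltas=[[[0.15,0,0],-0.004],[[0.35,0,0],-0.007],[[0.55,-0.01,0],-0.007],[[0.7,-0.02,0],-0.007],[[0.85,-0.03,0],-0.007],[[1,-0.03,0],-0.007],[[1,-0.03,0],-0.007],[[1,-0.03,0],-0.007]])

```text
t: 10.6
eef_pos: [0.6015, 0.1014, 0.4594]
tcp_rot: [-3.096, -0.219, 0.011]
ft_force: [-1.3, -0.5, -2.5]
grip_width: 0.136
grip_force: 59.4
```

Run:
```python
from h import *
z=np.load("s2.npz");P=cloud("side",z["d"]);B=P[(abs(P[...,0]-.5)<.045)&(abs(P[...,1]-.1)<.05)&(P[...,2]>.12)&(P[...,2]<.2)]
print("roll top",np.percentile(B[:,2],[50,90,97]))
im,d=arm.snapshot("side"); P=cloud("side",d)
print("tab cols, rail side"); go([.6005,.1068,.255],.141); s=arm.observe();print(s["qpos"].round(3))
save("s3.png",cv2.resize(im[110:290,150:370],(800,600)))
```

```text
roll top [0.17043895 0.18790251 0.18919679]
tab cols, rail side
t 10.65 grasp [0.5996 0.1072 0.3048] yaw 0.1418 shift [0.011 0.024 0.498] turn 0.0003 F [-0.63 -0.21 -1.92] w 0.131
[ 0.158  0.463  0.455  1.566  0.038 -3.125]
```

View pics/s3.png

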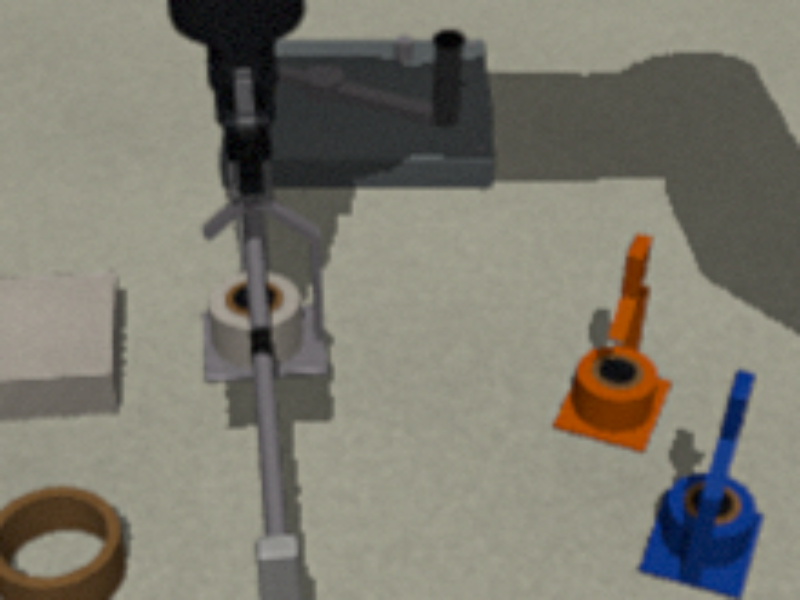

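The bar now runs between roll and hook, under the ridge at (250,205). Lowering, then creeping into contact.

move_arm(deltas=[[[0,0,0.15],0],[[0,0,0.3],0],[[0,0,0.4],0],[[0,0,0.46],0],[[0,0,0.46],0],[[0,0,0.46],0]])

```text
t: 11.15
eef_pos: [0.6005, 0.103, 0.4142]
tcp_rot: [-3.096, -0.221, 0.01]
ft_force: [0.5, -0.6, -2.7]
grip_width: 0.137
grip_force: 59.4
```

move_arm(deltas=[[[0,0,0.01],0],[[0,0,0.02],0],[[0,0,0.02],0],[[0,0,0.02],0]])

```text
t: 11.48
eef_pos: [0.6009, 0.1031, 0.4117]
tcp_rot: [-3.096, -0.221, 0.01]
ft_force: [0.9, -0.4, -2.7]
grip_width: 0.133
grip_force: 59.4
```

Run:
```python
from h import *
go([.5893,.186,.254],.141)
```

```text
t 11.48 grasp [0.5994 0.1089 0.2568] yaw 0.1427 shift [ 0.01  -0.776  0.058] turn 0.0006 F [ 0.87 -0.41 -2.67] w 0.133
```

move_arm(deltas=[[[0,0,0.01],0],[[0,0,0.02],0],[[0,0,0.02],0],[[0,0,0.02],0]])

```text
t: 11.82
eef_pos: [0.6011, 0.1032, 0.4097]
tcp_rot: [-3.096, -0.221, 0.009]
ft_force: [4.2, 0.2, -0.3]
grip_width: 0.134
grip_force: 60.0
```

move_arm(deltas=[[[0,0,0.005],0],[[0,0,0.01],0],[[0,0,0.01],0],[[0,0,0.01],0]])

```text
t: 12.15
eef_pos: [0.6011, 0.1032, 0.4093]
tcp_rot: [-3.095, -0.221, 0.007]
ft_force: [4.0, 1.2, 6.9]
grip_width: 0.129
grip_force: 61.0
```

move_arm(deltas=[[[0.01,0,-0.005],0],[[0.015,-0.05,-0.005],0],[[0.015,-0.12,-0.005],0],[[0.015,-0.2,-0.005],0],[[0.015,-0.28,-0.005],0],[[0.015,-0.34,-0.005],0],[[0.015,-0.38,-0.005],0],[[0.015,-0.38,-0.005],0]])

```text
t: 12.82
eef_pos: [0.5966, 0.142, 0.4103]
tcp_rot: [-3.095, -0.223, 0.011]
ft_force: [0.0, -0.2, -1.6]
grip_width: 0.124
grip_force: 59.4
```

Run:
```python
from h import *
go([.5893,.1846,.254],.141)
```

```text
t 12.82 grasp [0.5951 0.1478 0.2554] yaw 0.144 shift [-0.004 -0.371  0.029] turn 0.0009 F [ 0.02 -0.19 -1.6 ] w 0.124
```

move_arm(deltas=[[[0,-0.03,0.004],0],[[0,-0.1,0.004],0],[[0,-0.18,0.004],0],[[0,-0.25,0.004],0],[[0,-0.31,0.004],0],[[0,-0.35,0.004],0],[[0,-0.372,0.004],0],[[0,-0.372,0.004],0],[[0,-0.372,0.004],0]])

```text
t: 13.57
eef_pos: [0.5916, 0.1778, 0.4114]
tcp_rot: [-3.096, -0.222, 0.011]
ft_force: [-0.4, 0.2, -1.9]
grip_width: 0.133
grip_force: 59.4
```

Run:
```python
from h import *
go([.5893,.1846,.254],.141)
im,d=arm.snapshot("side")
save("s4.png",cv2.resize(im[150:270,160:320],(800,600),interpolation=cv2.INTER_CUBIC))
```

```text
t 13.57 grasp [0.5901 0.1835 0.2565] yaw 0.143 shift [-0.006 -0.011  0.026] turn 0.0006 F [-0.45  0.2  -1.89] w 0.133
```

View pics/s4.png

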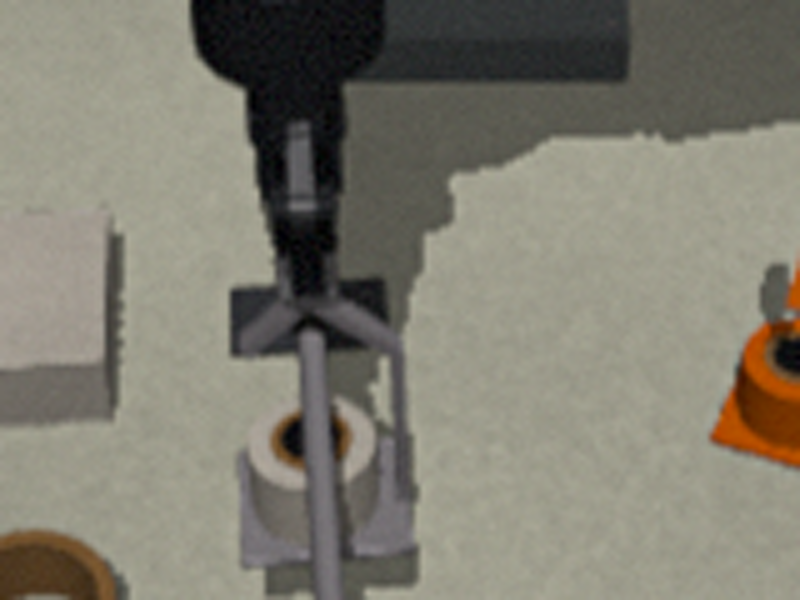

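The hook ridge sits over the band, whose dark edge shows at (312,322). Seat it, then open.

move_arm(deltas=[[[0,-0.01,0.007],0],[[0,-0.01,0.013],0],[[0,-0.01,0.013],0],[[0,-0.01,0.013],0]])

```text
t: 13.95
eef_pos: [0.5915, 0.1787, 0.4101]
tcp_rot: [-3.096, -0.221, 0.011]
ft_force: [-0.2, -0.6, -3.3]
grip_width: 0.134
grip_force: 59.4
```

move_arm(deltas=[[[0,0,0.005],0],[[0,0,0.008],0],[[0,0,0.008],0],[[0,0,0.008],0]])

```text
t: 14.28
eef_pos: [0.5915, 0.1788, 0.4094]
tcp_rot: [-3.096, -0.221, 0.011]
ft_force: [0.6, 0.5, -2.0]
grip_width: 0.132
grip_force: 59.4
```

move_arm(deltas=[[[0,0,0.004],0],[[0,0,0.005],0],[[0,0,0.005],0],[[0,0,0.005],0]])

```text
t: 14.62
eef_pos: [0.5915, 0.1788, 0.409]
tcp_rot: [-3.096, -0.221, 0.01]
ft_force: [0.3, -0.2, -1.5]
grip_width: 0.132
grip_force: 59.5
```

move_arm(deltas=[[[0,0,0],0],[[0,0,0],0],[[0,0,0],0],[[0,0,0],0],[[0,0,0],0],[[0,0,0],0]], grip=0.4)

```text
t: 15.12
eef_pos: [0.5915, 0.1788, 0.4089]
tcp_rot: [-3.096, -0.221, 0.011]
ft_force: [0.6, -0.1, 0.5]
grip_width: 0.599
grip_force: 0.0
```

Run:
```python
from h import *
go([.5893,.1846,.38],.141)
im,d=arm.snapshot("side")
save("s5.png",cv2.resize(im[150:270,160:320],(800,600),interpolation=cv2.INTER_CUBIC))
```

```text
t 15.12 grasp [0.5899 0.1846 0.254 ] yaw 0.1428 shift [-0.012 -0.049 -1.259] turn 0.0006 F [ 0.57 -0.12  0.45] w 0.599
```

View pics/s5.png

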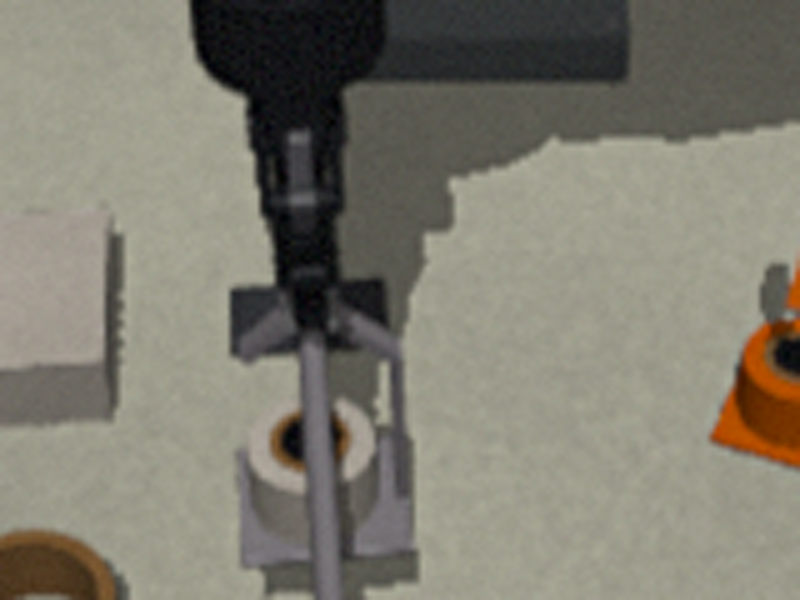

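The carrier hangs free in the open gripper at about (325,330), clear of both fingers. Retreating straight up, then over to the dispenser while turning the wrist.

move_arm(deltas=[[[0,0,-0.05],0],[[0,0,-0.15],0],[[0,0,-0.35],0],[[0,0,-0.6],0],[[0,0,-0.9],0],[[0,0,-1],0]])

```text
t: 15.67
eef_pos: [0.5919, 0.1748, 0.5131]
tcp_rot: [-3.095, -0.221, 0.004]
ft_force: [-0.6, 0.1, -0.0]
grip_width: 0.603
grip_force: 0.0
```

move_arm(deltas=[[[-0.1,0.1,0],0.03],[[-0.2,0.3,0],0.07],[[-0.3,0.6,0],0.11],[[-0.4,0.8,0],0.15],[[-0.4,1,0],0.19],[[-0.4,1,0],0.23],[[-0.4,1,0],0.27],[[-0.4,1,0],0.31],[[-0.4,1,0],0.35],[[-0.4,1,0],0.39],[[-0.4,1,0],0.43],[[-0.4,1,0],0.45]])

```text
t: 16.67
eef_pos: [0.567, 0.0705, 0.5056]
tcp_rot: [-2.502, 1.859, 0.047]
ft_force: [-0.9, 0.2, -0.3]
grip_width: 0.602
grip_force: 0.0
```

Run:
```python
from h import *
go([.475,-.277,.35],2.717)
print(arm.observe()["qpos"].round(3))
im,d=arm.snapshot("side");P=cloud("side",d)
X,Y,Z=np.moveaxis(P,-1,0)
B=P[(abs(X-.59)<.06)&(abs(Y-.185)<.045)&(Z>.227)&(Z<.29)];print("tab",B.mean(0),B.min(0),B.max(0))
save("s6.png",cv2.resize(im[150:270,160:320],(800,600),interpolation=cv2.INTER_CUBIC))
```

```text
t 16.67 grasp [0.5655 0.0763 0.3507] yaw -1.2781 shift [ 3.119  1.886 -0.117] turn 0.7283 F [-0.88  0.16 -0.27] w 0.602
[ 0.114  0.392  0.465  1.649  0.038 -1.749]
tab [0.58951473 0.1922112  0.25214066] [0.57694441 0.17941937 0.22708119] [0.60341968 0.19649734 0.27006264]
```

View pics/s6.png

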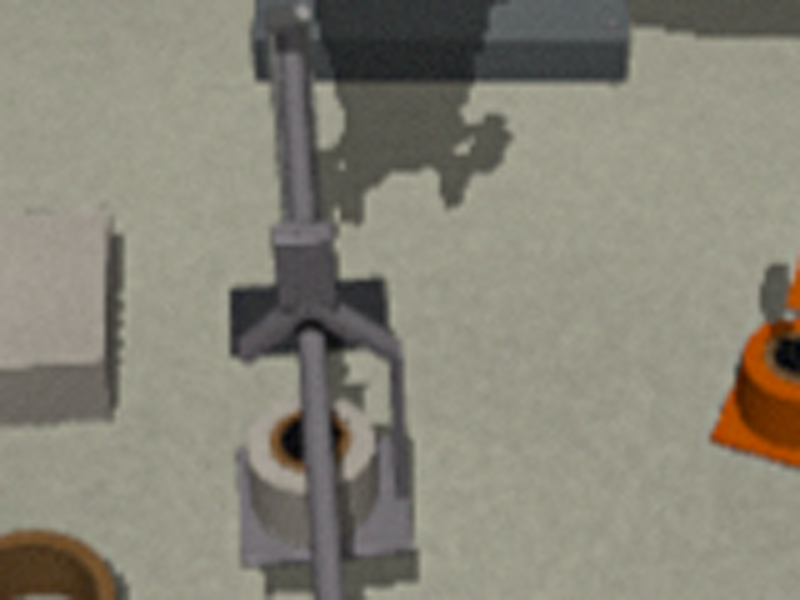

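The carrier hangs level and free with the arm gone; its tab is at (305,260). I'll check where it sits along the bar numerically.

```bash
cat > prof.py <<'E'
from h import *
def prof(n,im,ys,z=.2205,off=0.0):
    p,M,f=cam(n); out=[]
    g=im.astype(np.float32).sum(-1)/3
    X=np.stack([.6157-.1425*ys+off,ys,np.full_like(ys,z)],1)
    c=(X-np.array(p["xyz"]))@M
    u=(p["cx"]+f*c[:,0]/-c[:,2]).astype(np.float32); v=(p["cy"]+f*c[:,1]/c[:,2]).astype(np.float32)
    return cv2.remap(g,u[None],v[None],cv2.INTER_LINEAR)[0]
ys=np.arange(.15,.232,.003)
E
python3 - <<'E'
from prof import *
print((ys*1000).astype(int))
for n in("side","top"):
    a=np.load(n+"0.npz")["im"]; b,d=arm.snapshot(n); np.savez(n+"1.npz",im=b,d=d)
    print(n,prof(n,a,ys).astype(int));print(n,prof(n,b,ys).astype(int))
E
```

```text
[150 153 156 159 162 165 168 171 174 177 180 183 186 189 192 195 198 201
 204 207 210 213 216 219 222 225 228 231]
side [118 116 116 117 116 118 119 115  87  39  15  15  19  19  18  27  59 100
 120 119 119 119 118 118 117 117 117 117]
side [ 79  77  76  76  76  76  76  76  74  75  75  79  82  78  55  27  50  95
 116 113 113 113 113 113 113 113 113 113]
top [ 95  94  94  95  97  98  97  91  55  25  22  26  23  23  23  38  73  96
  97  96  97  93  94  97  98 100  97  95]
top [42 39 40 40 40 41 39 39 42 39 42 38 33 37 34 35 35 35 38 52 70 75 74 73
 71 73 74 73]
```

The visible band edge runs from y 0.192 to 0.198 m, so the hook is centred on the band at y ≈ 0.186. Now to the roller.

move_arm(deltas=[[[0.3,0.2,0],0],[[0.6,0.4,0],0],[[1,0.63,0],0],[[1,0.63,0],0]])

```text
t: 17.15
eef_pos: [0.535, -0.048, 0.5015]
tcp_rot: [-2.509, 1.851, 0.045]
ft_force: [-0.9, -1.0, -0.3]
grip_width: 0.602
grip_force: 0.0
```

move_arm(deltas=[[[0.3,0.2,0],0],[[0.6,0.4,0],0],[[1,0.63,0],0],[[1,0.63,0],0]])

```text
t: 17.48
eef_pos: [0.5042, -0.1623, 0.4972]
tcp_rot: [-2.509, 1.852, 0.046]
ft_force: [-0.6, 0.7, 0.3]
grip_width: 0.604
grip_force: 0.0
```

move_arm(deltas=[[[0.3,0.2,0],0.03],[[0.6,0.4,0],0.07],[[1,0.63,0],0.11],[[1,0.63,0],0.15],[[1,0.63,0],0.19],[[1,0.63,0],0.23],[[1,0.63,0],0.27],[[1,0.63,0],0.31],[[1,0.63,0],0.35],[[1,0.63,0],0.38],[[1,0.63,0],0.38]])

```text
t: 18.4
eef_pos: [0.475, -0.2717, 0.4934]
tcp_rot: [-1.038, 2.961, 0.06]
ft_force: [-0.2, 0.8, 0.7]
grip_width: 0.598
grip_force: 0.0
```

move_arm(deltas=[[[0,0,0],0.04],[[0,0,0],0.08],[[0,0,0],0.12],[[0,0,0],0.16],[[0,0,0],0.2],[[0,0,0],0.24],[[0,0,0],0.28],[[0,0,0],0.32],[[0,0,0],0.345],[[0,0,0],0.345]])

```text
t: 19.23
eef_pos: [0.475, -0.2717, 0.4933]
tcp_rot: [-0.63, -3.06, -0.054]
ft_force: [0.5, -0.2, 0.2]
grip_width: 0.6
grip_force: 0.0
```

Run:
```python
from h import *
go([.4755,-.278,.118],2.717)
print(arm.observe()["qpos"].round(3))
im,d=arm.snapshot("top")
save("t7.png",cv2.resize(im[155:255,300:420],(720,600),interpolation=cv2.INTER_CUBIC))
```

```text
t 19.23 grasp [ 0.4735 -0.2659  0.3385] yaw 2.736 shift [-0.118 -0.17   2.198] turn 0.0061 F [ 0.48 -0.23  0.17] w 0.6
[-0.527  0.342  0.362  1.617  0.027 -0.121]
```

move_arm(deltas=[[[-0.05,-0.1,0.2],0.006],[[-0.12,-0.17,0.5],0.006],[[-0.12,-0.17,0.9],0.006],[[-0.12,-0.17,1],0.006],[[-0.12,-0.17,1],0.006]])

```text
t: 19.7
eef_pos: [0.4776, -0.2878, 0.3903]
tcp_rot: [-0.653, -3.05, -0.057]
ft_force: [0.1, -0.1, 0.5]
grip_width: 0.6
grip_force: 0.0
```

move_arm(deltas=[[[0,0,0.15],0],[[0,0,0.3],0],[[0,0,0.4],0],[[0,0,0.4],0]])

```text
t: 20.03
eef_pos: [0.4781, -0.2867, 0.3527]
tcp_rot: [-0.657, -3.054, -0.054]
ft_force: [-0.9, 1.0, 0.3]
grip_width: 0.602
grip_force: 0.0
```

Run:
```python
from h import *
go([.4755,-.278,.118],2.717)
```

```text
t 20.03 grasp [ 0.4765 -0.2809  0.1978] yaw 2.7182 shift [ 0.002 -0.002  0.799] turn 0.0004 F [-0.91  0.98  0.32] w 0.602
```

move_arm(deltas=[[[0,0,0.15],0],[[0,0,0.3],0],[[0,0,0.45],0],[[0,0,0.6],0],[[0,0,0.75],0],[[0,0,0.8],0],[[0,0,0.8],0]])

```text
t: 20.62
eef_pos: [0.4773, -0.2839, 0.2729]
tcp_rot: [-0.659, -3.053, -0.054]
ft_force: [-0.4, 1.3, 0.8]
grip_width: 0.6
grip_force: 0.0
```

Run:
```python
from h import *
go([.4755,-.278,.118],2.717)
c=np.array([.554,-.327]);yw=.026;Rm=np.array([[np.cos(yw),-np.sin(yw)],[np.sin(yw),np.cos(yw)]]);pv=c+Rm@[.03,0]
M=R.from_rotvec(arm.observe()["tcp_rot"]).as_matrix()
r=lambda q:pv+.12*Rm@[-np.cos(q-.45),-np.sin(q-.45)]
for q in np.arange(0,.93,.05):
    d=np.r_[r(q)-r(0),0]; print(round(q,2),r(q).round(4),"tool shift",(M.T@d/.1)[:2].round(3),"turn",round(-q/np.pi,3))
```

```text
t 20.62 grasp [ 0.4758 -0.2781  0.118 ] yaw 2.7169 shift [ 0.003 -0.001  0.   ] turn -0.0 F [-0.41  1.31  0.82] w 0.6
0.0 [ 0.4746 -0.2769] tool shift [0. 0.] turn -0.0
0.05 [ 0.4723 -0.2824] tool shift [-0.002 -0.06 ] turn -0.016
0.1 [ 0.4702 -0.288 ] tool shift [-0.006 -0.12 ] turn -0.032
0.15 [ 0.4685 -0.2937] tool shift [-0.014 -0.179] turn -0.048
0.2 [ 0.467  -0.2996] tool shift [-0.024 -0.238] turn -0.064
0.25 [ 0.4658 -0.3054] tool shift [-0.037 -0.297] turn -0.08
0.3 [ 0.4649 -0.3114] tool shift [-0.054 -0.354] turn -0.095
0.35 [ 0.4643 -0.3173] tool shift [-0.073 -0.411] turn -0.111
0.4 [ 0.464  -0.3233] tool shift [-0.095 -0.467] turn -0.127
0.45 [ 0.464  -0.3293] tool shift [-0.12  -0.522] turn -0.143
0.5 [ 0.4643 -0.3353] tool shift [-0.147 -0.575] turn -0.159
0.55 [ 0.4649 -0.3413] tool shift [-0.177 -0.627] turn -0.175
0.6 [ 0.4658 -0.3472] tool shift [-0.21  -0.677] turn -0.191
0.65 [ 0.467  -0.3531] tool shift [-0.245 -0.726] turn -0.207
0.7 [ 0.4685 -0.3589] tool shift [-0.283 -0.772] turn -0.223
0.75 [ 0.4703 -0.3647] tool shift [-0.322 -0.817] turn -0.239
0.8 [ 0.4724 -0.3703] tool shift [-0.364 -0.86 ] turn -0.255
0.85 [ 0.4747 -0.3758] tool shift [-0.408 -0.901] turn -0.271
0.9 [ 0.4773 -0.3812] tool shift [-0.455 -0.939] turn -0.286
```

move_arm(deltas=[[[0,0,0],0],[[0,0,0],0],[[0,0,0],0],[[0,0,0],0]], grip=0.63)

```text
t: 20.95
eef_pos: [0.4774, -0.284, 0.2734]
tcp_rot: [-0.66, -3.054, -0.053]
ft_force: [0.5, 0.5, 0.1]
grip_width: 0.369
grip_force: 0.0
```

move_arm(deltas=[[[-0.002,-0.06,0],-0.016],[[-0.006,-0.12,0],-0.032],[[-0.014,-0.18,0],-0.048],[[-0.024,-0.24,0],-0.064],[[-0.037,-0.3,0],-0.08],[[-0.054,-0.355,0],-0.095],[[-0.073,-0.41,0],-0.11],[[-0.095,-0.467,0],-0.127],[[-0.12,-0.52,0],-0.143],[[-0.12,-0.52,0],-0.143]])

```text
t: 21.78
eef_pos: [0.4667, -0.3365, 0.2712]
tcp_rot: [0.04, -3.132, -0.06]
ft_force: [0.1, 5.2, 4.4]
grip_width: 0.37
grip_force: 3.0
```

```bash
cat >> h.py <<'E'
def plan(qs,q0):
    c=np.array([.554,-.327]);yw=.026;Rm=np.array([[np.cos(yw),-np.sin(yw)],[np.sin(yw),np.cos(yw)]]);pv=c+Rm@[.03,0]
    s=arm.observe();M=R.from_rotvec(s["tcp_rot"]).as_matrix();g=s["eef_pos"]+.155*M[:,2]
    r=lambda q:pv+.12*Rm@[-np.cos(q-.45),-np.sin(q-.45)]
    print("now",g,"F",s["ft_force"],"w",s["grip_width"],"gf",s["grip_force"])
    for q in qs:
        d=np.r_[r(q)-r(q0),0];print(q,r(q).round(4),(M.T@d/.1).round(3),round(-(q-q0)/np.pi,3))
E
python3 - <<'E'
from h import *
plan([.45,.55,.65,.75,.8,.87,.9],.45); go([.464,-.3293,.118],2.717+.45)
E
```

```text
now [ 0.46529468 -0.33063346  0.11632065] F [0.05131004 5.24965879 4.42853403] w 0.3700628440588243 gf 2.983696013689041
0.45 [ 0.464  -0.3293] [0. 0. 0.] -0.0
0.55 [ 0.4649 -0.3413] [-0.006 -0.12  -0.005] -0.032
0.65 [ 0.467  -0.3531] [-0.024 -0.238 -0.009] -0.064
0.75 [ 0.4703 -0.3647] [-0.054 -0.354 -0.014] -0.095
0.8 [ 0.4724 -0.3703] [-0.073 -0.411 -0.016] -0.111
0.87 [ 0.4757 -0.378 ] [-0.104 -0.489 -0.019] -0.134
0.9 [ 0.4773 -0.3812] [-0.12  -0.522 -0.021] -0.143
t 21.78 grasp [ 0.4653 -0.3306  0.1163] yaw -3.1157 shift [ 0.013  0.014 -0.016] turn 0.0002 F [0.05 5.25 4.43] w 0.37
```

move_arm(deltas=[[[-0.003,-0.06,-0.01],-0.016],[[-0.006,-0.12,-0.02],-0.032],[[-0.013,-0.18,-0.02],-0.048],[[-0.024,-0.24,-0.02],-0.064],[[-0.037,-0.3,-0.02],-0.08],[[-0.054,-0.355,-0.02],-0.095],[[-0.073,-0.41,-0.02],-0.11],[[-0.09,-0.455,-0.02],-0.125],[[-0.107,-0.497,-0.02],-0.136],[[-0.107,-0.497,-0.02],-0.136],[[-0.107,-0.497,-0.02],-0.136]])

```text
t: 22.7
eef_pos: [0.4783, -0.385, 0.2709]
tcp_rot: [0.699, -3.061, -0.063]
ft_force: [-4.0, 6.8, 6.6]
grip_width: 0.371
grip_force: 4.2
```

Run:
```python
from h import *
plan([.8,.85,.88,.92],.88)
from prof import *
im,d=arm.snapshot("side");P=cloud("side",d)
a=prof("side",im,ys);print(a.astype(int))
X,Y,Z=np.moveaxis(P,-1,0)
B=P[(abs(X-.59)<.06)&(abs(Y-.185)<.045)&(Z>.227)&(Z<.29)];print("tab",B.mean(0))
save("s8.png",np.hstack([cv2.resize(im[80:180,200:320],(480,400),interpolation=cv2.INTER_CUBIC),cv2.resize(im[150:270,150:246],(320,400),interpolation=cv2.INTER_CUBIC)]))
```

```text
now [ 0.4766336  -0.37902256  0.11601889] F [-3.98953472  6.84351191  6.5997078 ] w 0.37091696880686376 gf 4.209539294242859
0.8 [ 0.4724 -0.3703] [-0.003  0.096  0.004] 0.025
0.85 [ 0.4747 -0.3758] [-0.     0.036  0.001] 0.01
0.88 [ 0.4763 -0.3791] [0. 0. 0.] -0.0
0.92 [ 0.4785 -0.3833] [-0.001 -0.048 -0.002] -0.013
[ 81  81  81  81  82  81  81  81  81  81  82  85  90  82  57  28  53  99
 121 121 119 119 118 119 118 117 118 118]
tab [0.58954426 0.19231723 0.25224114]
```

View pics/s8.png

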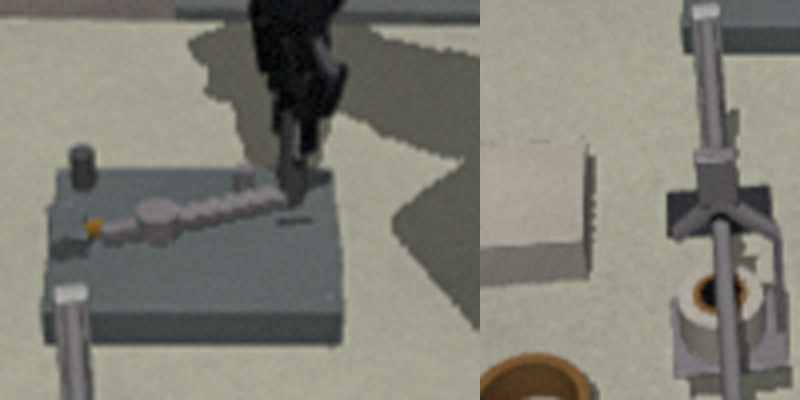

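The arm has passed the black line at (293,220), and the carrier still hangs on the band. I'll hold briefly to confirm it is steady, then hand in.

move_arm(deltas=[[[0,0,0],0],[[0,0,0],0],[[0,0,0],0],[[0,0,0],0],[[0,0,0],0],[[0,0,0],0]])

```text
t: 23.25
eef_pos: [0.4782, -0.3848, 0.2709]
tcp_rot: [0.699, -3.06, -0.063]
ft_force: [-4.0, 7.0, 4.9]
grip_width: 0.371
grip_force: 4.2
```

Run:
```python
from h import *
im,d=arm.snapshot("top");P=cloud("top",d);X,Y,Z=np.moveaxis(P,-1,0)
B=P[(abs(X-.54)<.06)&(abs(Y+.345)<.06)&(Z>.052)&(Z<.06)][:,:2]
B=B[np.hypot(*(B-[.584,-.326]).T)>.03];m=B.mean(0)-[.584,-.326]
print(len(B),"q",np.arctan2(-m[1],-m[0])+.45-.026, arm.observe()["ft_force"])
print(arm.close_job())
```

```text
133 q 0.8774391838366771 [-3.41939151  7.56897822  4.53268096]
the job is handed in; nothing more can be done
None
```

The job is handed in at about 23 s: the carrier hangs free and centred on the band after sliding about 76 mm along the rail, and the gripper still holds the tensioner arm at about 0.88 rad, past its click.

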